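# Wedge the case vice home in the tapered way

## Robot

A 6-joint arm with a two-finger parallel gripper is mounted at the origin on the work surface. World frame = base frame: x ahead of the robot, y to its left, z up, the work surface at z = 0. Lengths are in m, angles in degrees, forces in N, time in s.
With the tool pointing down it reaches from about 0.325 to 0.85 m from the base axis. Payload 15.5 kg.
Tool frame: the origin (TCP) lies between the finger pads, 19 mm behind the fingertips; this is the grasp point; z points along the fingers, y is the line along which they close (so a half turn about z gives the same grasp; the last joint's range is limited). The gripper opens to 91 mm and grips with 3 to 60 N. Pads are 32 mm wide; open, the fingers measure 118 mm over their backs; the gripper's body (76 mm by 178 mm) begins 60 mm behind the grasp point.
Start: joints at [60.934, 28.281, 77.091, -0, 74.628, -5.472], TCP at [0.25, 0.573, 0.233] pointing down, gripper open.
Joint ranges: [-166.48, 166.48], [-47.26, 123.95], [12.59, 153.08], [-70.14, 250.14], [6.76, 159.57], [-176.63, 176.63]. Speed limits (degrees/s): [108.29, 108.29, 147.25, 172.46, 172.46, 172.46].

## Interface

Orientations are given as a 3x3 rotation matrix whose columns are the frame's x, y, z axes.
In Python, from bench import ctrl gives the robot as it stands. The module is installed in compiled form; this text tells all that it offers. Calls block until the motion is done:
- ctrl.goto(position, orientation): joint-space move of the TCP to a pose.
- ctrl.move_l(position, vel=0.15, ori=None, contact_N=None): straight line of the TCP; ori=None keeps the orientation; vel is the mean speed in m/s. With contact_N (N) it stops when the force on the tool has changed by that much, and returns True; else False.
- ctrl.movej(angles): joint-space move.
- ctrl.command_gripper(opening): opening from 0.0 (shut) to 1.0 (fully open); the grip force is fixed at half the most; returns when the fingers have stopped.
- ctrl.sleep(seconds).
- ctrl.ik(position, orientation): joint angles nearest the present ones, or None.
- ctrl.read_camera(name): name is "scene" or "top"; returns the picture (384x512x3 uint8, blue, green, red); there is no depth.
- ctrl.camera_params(name): a dict with "fx", "fy", "cx", "cy" (pixels), "pose" (4x4, takes a point from camera to world coordinates). Camera axes: x right, y up, looking along -z (the intrinsics and any distortion apply to the point x, -y, -z); pixel columns grow to the right and rows downward; lengths in m; the calibration is good to about 2 mm. A picture is of the moment at which its call begins. camera_params takes no time and is no camera call.
A pose or a line that the arm cannot do raises ctrl.MotionError and nothing moves.
- ctrl.sign_off(): hands the job in; it is judged then, once.
Readings, each from a call of its own:
- ctrl.current_t(): time.
- ctrl.current_q(): joint angles.
- ctrl.current_dq(): joint speeds.
- ctrl.current_effort(): joint torques, N m.
- ctrl.current_tool_pos(): TCP position.
- ctrl.current_eef_rot(): TCP orientation.
- ctrl.current_contact_force(): force on the tool from outside, world axes, zero at the start.
- ctrl.current_wrist_torque(): the same for the moment, N m.
- ctrl.current_grip_width(): opening from 0.0 (shut) to 1.0 (fully open).
- ctrl.current_grasp_force(): force on a finger pad.
Only numpy, scipy, OpenCV 4.12 (cv2) and the standard library are available. Lean on these libraries where they do the work, as an engineer would, in place of code of your own. Each camera call takes 0.05 s, during which the arm holds its last target. There are 200 camera calls.

## Task

Take the small case vice, with the watch clamped in it, out of the tray, set its dovetailed foot on the open end of the fixture base and slide it in between the tapered rails, narrow end first, until it wedges tight. Push it home firmly by feel but do not force it, then let go and leave everything else on the bench where it is.

Things in the scene. Friction and masses are not known exactly. Their poses are not given: they have to be found in the camera images.
- vice: Watchmaker's case vice, a watch clamped crystal-up in it, 0.36-0.56 kg, upright in the tray. Origin: centre of the dovetail foot's underside, z up, +x its leading narrow end. Steel foot x -30 to +30 mm, z 0-13; on it an aluminium bed 66 x 50 mm, z 13-25, and a jaw 12 x 50 mm up to z 43 at each end of the bed; watch top z 45. Steel screw knob at the rear.
- foot_nose (a point): Middle of the foot's narrow leading edge, (30, 0, 0) mm in the vice's frame. The foot's underside is 37 mm wide here and 43 mm at the rear (x = -30); its flanks lean inward 30 deg, so at its top (z 13) it is 15 mm narrower.
- vice_grip (a point): Middle of the vice at (0, 0, 34) mm in its frame, a good TCP height for a grasp from above: bed and jaws have flush flat sides at y = -25 and +25 mm, so the fingers close along y to 50 mm. With the TCP here the fingertips stay above the rails.
- knob_end (a point): Centre of the flat rear end of the vice's knob, (-54, 0, 34) mm in its frame: where to push along the vice's +x with shut fingertips. Knob: 18 mm diameter, axis along x, from x = -38 to -54 mm.
- way: Fixture base screwed to the bench: blue plate 210 (x) x 130 (y) x 16 mm with a tapered dovetail way. Origin: centre of its underside; the vice slides in along +x. Way floor: the plate's top, z 16 mm. x -105 to -10 mm: bare apron. x -10 to +103: two undercut rails 11 mm high, outer faces y -47 and +55 mm, inner flanks leaning 30 deg and each closing in 1 mm per 20 mm, as the foot does.
- way_apron (a point): Middle of the flat apron, (-57.5, 0, 16) mm in the base's frame, level with the way's floor: the vice can be set down here, in line with the way, then slid along +x into the mouth.
- way_mouth (a point): Middle of the wide mouth between the rails, on the floor, (-10, 0, 16) mm in the base's frame. Mouth 44 to 47 mm wide at the floor, 13 mm less at the rails' top, so the entering foot has 2.5 to 5.5 mm play on each side. Oiled: the vice slides with about 1 N until both flanks bear.
- way_inner (a point): Far narrow end of the way, (103, 0, 16) mm in the base's frame; no end stop. A sprung brass gib on the +y rail is screwed to an unknown setting within 3 mm, so the vice wedges with its origin anywhere at x +33 to +70 mm of the base: found by feel. Once it bears, resistance grows 4 to 10 N per mm. About 15 N along +x wedges it tight for good; under 10 N it may be loose, over 22 N is forcing.
- tray: Open dark steel tray on the bench, 300 (x) x 240 (y) mm, rim 18 mm high, floor 3 mm thick; origin: centre of its underside. The vice stands on its floor.
- dish: Bystander in the tray: white plastic dish, 52 mm across, 9 mm high.
- case_back: Bystander in the tray: steel watch case back, 33 mm across, 6 mm high.
- loupe: Bystander: black eye loupe, 35 mm across, 30 mm high, standing on the bench between base and tray.
- screwdriver: Bystander: screwdriver, 150 mm, lying on the bench right of the base.
- test_ring: Bystander: brass stepped weight, 60 mm across, 48 mm high, right of the base.
Not all that is in view belongs to the job. What is shaped like the vice but purple is not meant.

How it is judged:
By the outcome, as a careful person would: the job done as asked, in the order asked, and still so for the second after the job is handed in, with the robot touching nothing.
It also fails if it takes over 67 s, if anything falls off the work surface, if the arm or the gripper's body presses on something with over 40 N, if the wrist force passes 120 N, or if a joint passes its speed limit or range.

## Working session

There is one attempt and no reset: what is moved stays moved. The work goes in short steps, each a Python script; the robot and the scene stay as the last script left them, time stands still between calls to the robot, and variables do not carry over. Pictures are saved under pics/ and viewed, at most 10 in all, crops included, and the job is handed in when it is done.

```bash
mkdir -p pics; python3 - <<'E'
from bench import ctrl
import cv2
for n in("scene","top"):
    im=ctrl.read_camera(n); cv2.imwrite(f"pics/{n}0.png",im)
    p=ctrl.camera_params(n); print(n,p)
print(ctrl.current_t(),ctrl.current_eef_rot())
E
```

```text
scene {'fx': 485.450340946589, 'fy': 485.450340946589, 'cx': 255.54188111227703, 'cy': 192.63222881531738, 'pose': array([[-0.75196547, -0.56441111,  0.34057016,  0.91824347],
       [ 0.65905924, -0.63292462,  0.4062602 ,  0.48078678],
       [-0.01374253,  0.52994955,  0.84791782,  1.13364082],
       [ 0.        ,  0.        ,  0.        ,  1.        ]])}
top {'fx': 411.86672354268967, 'fy': 411.86672354268967, 'cx': 254.8778239677254, 'cy': 185.50841795616608, 'pose': array([[ 2.20561137e-02,  9.91811259e-01, -1.25793303e-01,
         3.48325347e-01],
       [-9.99751701e-01,  2.22799925e-02,  3.72914510e-04,
        -1.57332152e-02],
       [ 3.17253465e-03,  1.25753844e-01,  9.92056403e-01,
         1.15941474e+00],
       [ 0.00000000e+00,  0.00000000e+00,  0.00000000e+00,
         1.00000000e+00]])}
0.1 [[-9.16409659e-01  4.00241240e-01 -5.35439746e-04]
 [ 4.00241584e-01  9.16409160e-01 -9.62152804e-04]
 [ 1.05588657e-04 -1.09603138e-03 -9.99999394e-01]]
```

View pics/scene0.png

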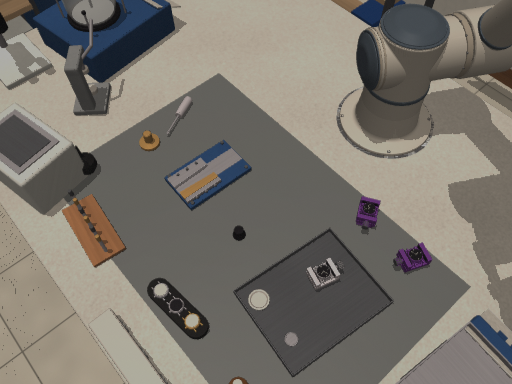

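View pics/top0.png

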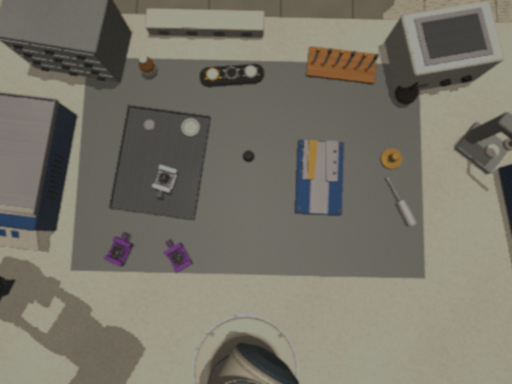

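Top view: the vice is at about (165,178) with its knob at (160,194). The base is at about (320,177), its apron towards the robot (below) and its gib on the left. I'll enlarge both.

```bash
python3 - <<'E'
import cv2,numpy as np
t=cv2.imread("pics/top0.png"); s=cv2.imread("pics/scene0.png")
r=lambda im,x,y,w,h:cv2.resize(im[y:y+h,x:x+w],(400,400*h//w),interpolation=cv2.INTER_CUBIC)
a=np.vstack([np.hstack([r(t,140,155,50,37),r(t,285,135,70,52)]),np.hstack([r(s,300,250,50,37),r(s,160,135,100,75)[:296]])]) if 0 else None
A=[r(t,140,155,50,37)[:290],cv2.resize(t[130:220,290:350],(400,600))[:590],r(s,300,250,50,37)[:290]]
B=np.vstack([A[0],np.zeros((10,400,3),np.uint8),A[2]])
cv2.imwrite("pics/crop1.png",np.hstack([B,A[1]]))
E
```

```text
(no output)
```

View pics/crop1.png

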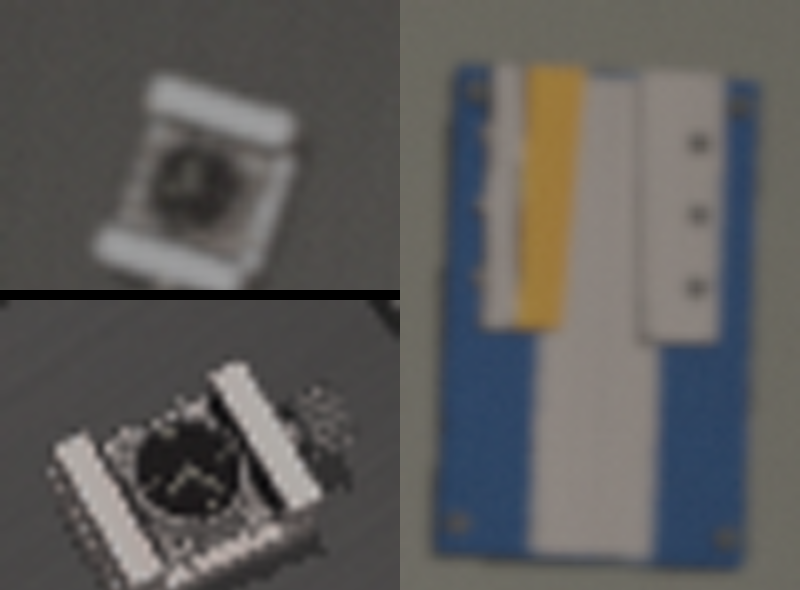

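Crops: bright jaw bars of the vice, its knob towards lower right (scene) and lower left (top). The base lies almost along world +x, with the brass gib on the left (+y). Now I'll measure both in both views.

```bash
cat > h.py <<'E'
import numpy as np,cv2
from bench import ctrl
def ray(n,uv,z):
    p=ctrl.camera_params(n); uv=np.atleast_2d(uv).astype(float); T=p["pose"]
    d=np.c_[(uv[:,0]-p["cx"])/p["fx"],-(uv[:,1]-p["cy"])/p["fy"],-np.ones(len(uv))]@T[:3,:3].T
    o=T[:3,3]; return (o+d*((z-o[2])/d[:,2])[:,None])[:,:2]
def rect(P):
    (c,s,a)=cv2.minAreaRect((P*1000).astype(np.float32))
    return np.round(c,1),np.round(s,1),round(a,2)
def big(im,x,y,w,h,k=4):
    return cv2.resize(im[y:y+h,x:x+w],None,fx=k,fy=k,interpolation=cv2.INTER_CUBIC), lambda q:(np.asarray(q,float)+.5)/k-.5+[x,y]
E
python3 - <<'E'
from h import *
for n,(x,y,w,h) in {"top":(285,130,70,95),"scene":(155,130,105,85)}.items():
    im=cv2.imread(f"pics/{n}0.png"); b,f=big(im,x,y,w,h)
    hsv=cv2.cvtColor(b,cv2.COLOR_BGR2HSV)
    m=((hsv[...,0]>95)&(hsv[...,0]<125)&(hsv[...,1]>90)).astype(np.uint8)
    q=np.argwhere(m)[:,::-1]
    hull=cv2.convexHull(q.astype(np.int32))[:,0]
    ap=cv2.approxPolyDP(hull.reshape(-1,1,2),10,True)[:,0]
    P=ray(n,f(hull),.016); print(n,"base",rect(P)); print(np.round(ray(n,f(ap),.016)*1000,1).tolist())
    m=((hsv[...,0]>12)&(hsv[...,0]<30)&(hsv[...,1]>90)).astype(np.uint8)
    print("gib",rect(ray(n,f(np.argwhere(m)[:,::-1]),.027)))
for n,(x,y,w,h) in {"top":(145,155,40,37),"scene":(300,250,45,40)}.items():
    im=cv2.imread(f"pics/{n}0.png"); b,f=big(im,x,y,w,h); g=cv2.cvtColor(b,cv2.COLOR_BGR2GRAY)
    for th in (130,150):
        k,l,st,c=cv2.connectedComponentsWithStats((g>th).astype(np.uint8))
        print(n,th)
        for i in range(1,k):
            if st[i,4]>120: print(st[i,4],rect(ray(n,f(np.argwhere(l==i)[:,::-1]),.046)),np.round(1000*ray(n,f(c[i]),.046),1))
E
```

```text
top base (array([ 521.6, -195.9]), array([126.1, 205.6]), 88.01)
[[621.5, -261.0], [420.0, -254.5], [421.4, -132.3], [626.0, -138.9]]
gib (array([ 569.9, -172.8]), array([ 24.2, 113.2]), 86.18)
scene base (array([ 526.1, -192. ]), array([135.3, 209.7]), 88.02)
[[423.9, -128.5], [631.1, -129.5], [625.9, -260.2], [420.9, -254.6]]
gib (array([ 569. , -279.1]), array([237.4, 113.2]), 88.3)
top 130
960 (array([531. , 224.9]), array([47.8, 10.2]), 74.11) [[531. 225.]]
990 (array([478.6, 240.4]), array([47.7, 10.9]), 74.18) [[478.9 240.1]]
top 150
462 (array([530.8, 224.8]), array([42.3,  6. ]), 73.78) [[531.  224.9]]
450 (array([478.9, 240.2]), array([42.3,  6. ]), 73.56) [[478.9 240.4]]
scene 130
1312 (array([479.6, 241. ]), array([49.3, 12.8]), 74.09) [[480.5 241.2]]
1333 (array([532.8, 226.4]), array([48.8, 11.2]), 73.88) [[532.9 226.7]]
367 (array([512.5, 260.1]), array([ 6.1, 28.6]), 74.14) [[513.  260.2]]
scene 150
1141 (array([480.4, 240.8]), array([48.2, 10. ]), 74.08) [[480.6 241.2]]
1159 (array([532.7, 226.4]), array([47.7, 10.1]), 74.13) [[532.9 226.7]]
243 (array([512.7, 260.1]), array([ 4.6, 27.1]), 73.73) [[513.  260.2]]
```

```bash
cat >> h.py <<'E'
def Rz(yaw): # tool down, tool x opposite to the vice's +x
    a=np.radians(yaw); c,s=np.cos(a),np.sin(a)
    return np.array([[-c,-s,0],[-s,c,0],[0,0,-1.]]) @ np.diag([1,1,1]) if False else np.column_stack([[-c,-s,0],[-s,c,0],[0,0,-1]])
E
python3 - <<'E'
from h import *
im=cv2.imread("pics/top0.png"); b,f=big(im,285,130,70,95); S=cv2.cvtColor(b,cv2.COLOR_BGR2HSV)[...,1].astype(float)
E=[]
for r in range((184-130)*4,(211-130)*4,4):
    w=np.where(S[r]<100)[0]; w=w[(w>80)&(w<200)]
    E.append([ray("top",f([w.min()-.5,r]),.016)[0],ray("top",f([w.max()+.5,r]),.016)[0]])
E=np.array(E)*1000; mid=E.mean(1); print("strip width",np.ptp(E[...,1],axis=1).round(1).tolist())
k,y0=np.polyfit(mid[:,0],mid[:,1],1); print("yaw",np.degrees(np.arctan(k)),"y at x=465:",k*465+y0,"x",mid[:,0].min(),mid[:,0].max(), np.std(mid[:,1]-k*mid[:,0]-y0))
for e in (0,1): print(np.degrees(np.arctan(np.polyfit(E[:,e,0],E[:,e,1],1)[0])))
R=Rz(-16); print(np.linalg.det(R))
ctrl.goto([.5057,.2332,.10],R); ctrl.move_l([.5057,.2332,.037],vel=.1)
print(ctrl.current_contact_force()); ctrl.command_gripper(0.3)
print(ctrl.current_grip_width()*91,ctrl.current_grasp_force(),ctrl.current_contact_force(),ctrl.current_t())
E
```

```text
strip width [56.7, 56.7, 56.7, 57.4, 57.4, 57.4, 57.3, 57.3, 57.3, 58.0, 58.0, 57.9, 57.2, 57.2, 57.2, 57.9, 57.9, 57.8, 57.8, 57.8, 57.1, 57.8, 57.1, 57.7, 57.7, 57.7, 57.0]
yaw -1.8185198542639658 y at x=465: -194.95756986915208 x 429.72301798456675 502.6703543100578 0.16337437009140238
-2.021923234938652
-1.6152463462597573
1.0
[ 1.23761835 -0.7968109  -0.13437153]
49.5790482113164 30.000303983688354 [-0.22662827  0.41869499  2.02523404] 3.225
```

```bash
python3 - <<'E'
from h import *
R=Rz(-1.85)
p=ctrl.current_tool_pos(); ctrl.move_l([p[0],p[1],.13],vel=.12)
print("lifted",ctrl.current_grip_width()*91,ctrl.current_contact_force())
ctrl.goto([.465,-.1942,.13],R)
ctrl.move_l([.465,-.1942,.060],vel=.1)
print(ctrl.move_l([.465,-.1942,.046],vel=.012,contact_N=3),ctrl.current_tool_pos(),ctrl.current_contact_force(),ctrl.current_t())
im=[cv2.imread("pics/top0.png")]
for n in("top","scene"): cv2.imwrite(f"pics/{n}1.png",ctrl.read_camera(n))
a=cv2.imread("pics/top1.png")[125:225,280:360]; b=cv2.imread("pics/scene1.png")[120:220,150:260]
cv2.imwrite("pics/crop2.png",np.hstack([cv2.resize(a,(360,450),interpolation=2),cv2.resize(b,(440,450),interpolation=2)]))
E
```

```text
lifted 49.303915605419384 [ 0.13312985  0.35658362 -4.67394848]
True [ 0.4649795 -0.1941758  0.0500464] [-1.15949819 -0.38655283  8.29269055] 7.3917
```

View pics/crop2.png

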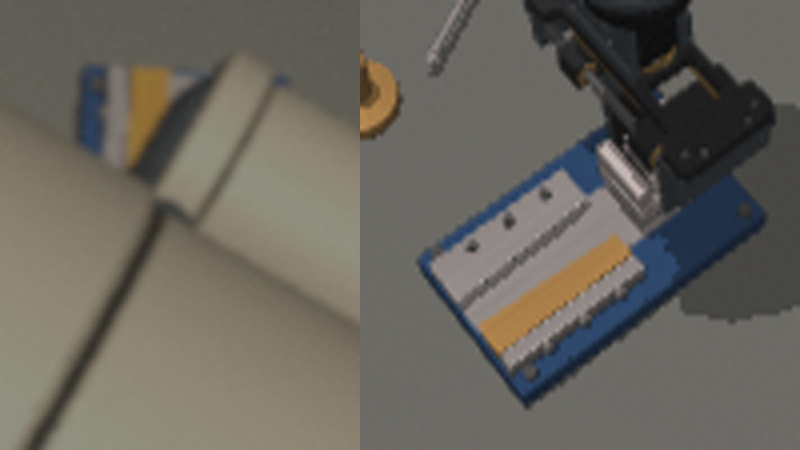

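Scene view: the vice stands on the apron just before the mouth, in line with the way. TCP z is 50.0 mm, as expected. Sliding it in by feel.

```bash
python3 - <<'E'
from h import *
a=np.radians(-1.85); d=np.array([np.cos(a),np.sin(a),0])
p=np.array([.465,-.1942,.0501]); ctrl.move_l(p,vel=.01)
print(ctrl.current_contact_force())
for L,v in((.078,.03),(.135,.012)):
    h=ctrl.move_l(p+d*L,vel=v,contact_N=5)
    q=np.array(ctrl.current_tool_pos()); print(h,(q-p)@d*1000,q,ctrl.current_contact_force(),ctrl.current_wrist_torque(),ctrl.current_t())
    if h: break
E
```

```text
[ 0.37970248  0.30223186 -1.19136604]
False 77.98993888964843 [ 0.54294905 -0.19672499  0.050105  ] [-1.12353984 -0.31401859 -3.3455432 ] [ 0.01753569  0.01402331 -0.01859336] 10.4917
True 116.43585820728912 [ 0.5813698  -0.19812508  0.05006252] [0.46159809 0.90759927 6.81531301] [ 0.0098868  -0.15488262 -0.1169626 ] 13.4167
```

```bash
python3 - <<'E'
from h import *
print(ctrl.current_contact_force())
ctrl.command_gripper(0.85); print(ctrl.current_contact_force(),ctrl.current_tool_pos())
p=ctrl.current_tool_pos(); ctrl.move_l([p[0],p[1],.15],vel=.15); print(ctrl.current_contact_force())
b=np.array(ctrl.read_camera("scene")); cv2.imwrite("pics/scene2.png",b)
cv2.imwrite("pics/crop3.png",cv2.resize(b[130:220,155:265],(660,540),interpolation=2)); print(ctrl.current_t())
E
```

```text
[0.46159809 0.90759927 6.81531301]
[-0.71026193 -0.18635201 -0.78158985] [ 0.58039086 -0.19784101  0.04937269]
[ 0.44756163 -0.31257293  0.35665956]
14.8917
```

View pics/crop3.png

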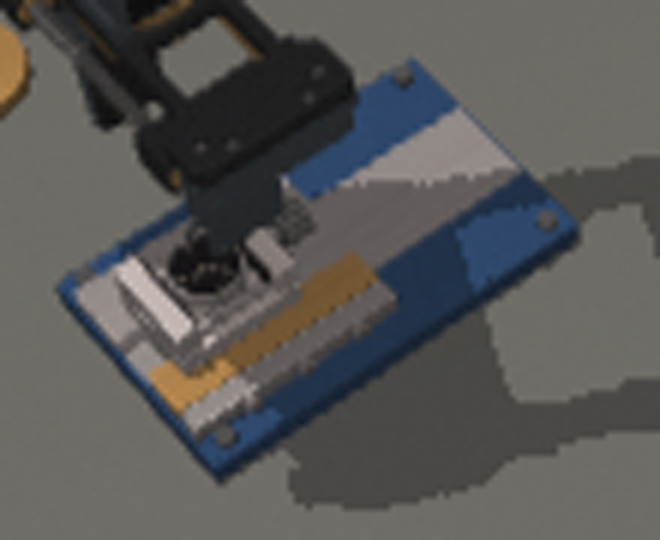

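Scene view: the vice sits level between the rails, gripper clear. Now I'll push on the knob with shut fingers.

```bash
python3 - <<'E'
from h import *
a=np.radians(-1.85); d=np.array([np.cos(a),np.sin(a),0]); p=np.array([.465,-.1942,.0])
s0=.018
ctrl.command_gripper(0.0)
ctrl.goto(p+d*s0+[0,0,.12],Rz(-1.85)); ctrl.move_l(p+d*s0+[0,0,.053],vel=.12); ctrl.sleep(.3)
f0=np.array(ctrl.current_contact_force()); print(f0)
def rep(h): 
    q=np.array(ctrl.current_tool_pos()); f=np.array(ctrl.current_contact_force()); print(h,round((q-p)@d*1000,2),(f-f0)@d,f.round(2),round(ctrl.current_t(),2)); return (f-f0)@d
h=ctrl.move_l(p+d*(s0+.045)+[0,0,.053],vel=.012,contact_N=4); rep(h)
E
```

```text
[ 0.05006485 -0.18102419 -0.74156326]
True 45.97 -0.10126412999957962 [-0.06 -0.36  0.01] 19.82
```

```bash
cat > push.py <<'E'
from h import *
import sys
T=float(sys.argv[1]); a=np.radians(-1.85); d=np.array([np.cos(a),np.sin(a),0]); p=np.array([.465,-.1942,.053])
f0=np.array([.05,-.18,-.7])
for k in range(8):
    s=(np.array(ctrl.current_tool_pos())-p)@d
    F=-(np.array(ctrl.current_contact_force())-f0)@d
    if F>T-1.5 or ctrl.current_t()>50: break
    h=ctrl.move_l(p+d*(s+.012),vel=.006,contact_N=max(T-F,1.5)); ctrl.sleep(.1)
    q=np.array(ctrl.current_tool_pos()); f=np.array(ctrl.current_contact_force())
    print(h,round((q-p)@d*1000,2),round(-(f-f0)@d,2),f.round(2),round(ctrl.current_t(),2))
E
python3 push.py 9
```

```text
True 45.92 0.24 [-0.17  0.54  0.26] 20.55
True 45.9 -0.53 [ 0.61  0.83 -0.06] 21.27
True 46.14 0.17 [-0.12 -0.06 -0.06] 22.07
True 46.18 -0.17 [0.26 0.79 0.11] 22.84
True 46.17 -0.25 [ 0.29 -0.45  0.37] 23.63
True 46.23 0.11 [-0.05  0.08  0.25] 24.46
True 46.27 -0.19 [0.26 0.27 0.34] 25.27
True 46.25 -0.12 [ 0.15 -1.    0.42] 26.12
```

The contact stop relaxes the force after each trigger. Instead I'll use small absolute position steps and read the held force.

```bash
cat > step.py <<'E'
from h import *
a=np.radians(-1.85); d=np.array([np.cos(a),np.sin(a),0]); p=np.array([.465,-.1942,.053]); f0=np.array([.05,-.18,-.7])
s=(np.array(ctrl.current_tool_pos())-p)@d; out=[]
def F(): return np.mean([-(np.array(ctrl.current_contact_force())-f0)@d for _ in range(1)])
while s<.075 and ctrl.current_t()<48:
    s+=.0002; ctrl.move_l(p+d*s,vel=.004)
    fs=[]
    for _ in range(3): ctrl.sleep(.02); fs.append(F())
    f=np.median(fs); out.append((round(s*1000,2),round((np.array(ctrl.current_tool_pos())-p)@d*1000,2),round(f,1)))
    if f>14.3: break
for o in out[::max(1,len(out)//25)]: print(*o)
print(out[-3:],ctrl.current_contact_force(),ctrl.current_t())
E
python3 step.py
```

```text
46.45 46.45 0.1
46.65 46.55 1.1
46.85 46.62 3.7
47.05 46.66 5.4
47.25 46.69 5.9
47.45 46.7 7.9
47.65 46.77 7.8
47.85 46.76 10.3
48.05 46.84 10.4
48.25 46.95 10.0
48.45 47.07 11.0
48.65 47.16 11.5
48.85 47.27 12.4
49.05 47.38 12.9
49.25 47.47 13.6
49.45 47.56 14.0
49.65 47.72 15.0
[(np.float64(49.25), np.float64(47.47), np.float64(13.6)), (np.float64(49.45), np.float64(47.56), np.float64(14.0)), (np.float64(49.65), np.float64(47.72), np.float64(15.0))] [-14.6390923   -3.71607898   9.04232539] 32.1417
```

```bash
python3 - <<'E'
from h import *
a=np.radians(-1.85); d=np.array([np.cos(a),np.sin(a),0]); p=np.array([.465,-.1942,.053])
ctrl.move_l(p+d*.0499,vel=.004); ctrl.sleep(.15); print(ctrl.current_contact_force(),ctrl.current_tool_pos())
ctrl.move_l(p+d*.03,vel=.03); ctrl.move_l(p+d*.02+[0,0,.12],vel=.15); print(ctrl.current_contact_force())
ctrl.goto([.35,.1,.3],Rz(-1.85)); ctrl.sleep(.3)
A=ctrl.read_camera("scene");B=ctrl.read_camera("top")
cv2.imwrite("pics/fin.png",np.hstack([cv2.resize(A[120:225,150:265],(400,365)),cv2.resize(B[125:225,280:360],(292,365))])); print(ctrl.current_t())
E
```

```text
[-16.26623056  -3.24936702  10.64793104] [ 0.51286172 -0.19558905  0.05293278]
[ 0.02087835  0.5331557  -0.18454075]
36.0167
```

View pics/fin.png

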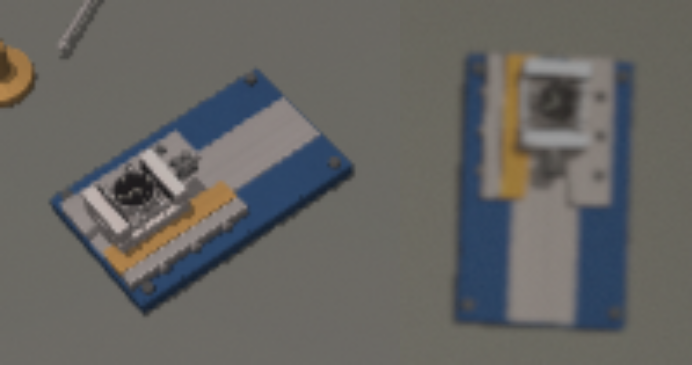

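Both views show the vice straight and level between the rails, knob to the rear, robot clear.

```bash
python3 -c "
from bench import ctrl
print(ctrl.sign_off())"
```

```text
the job is handed in; nothing more can be done
None
```

The vice is in the way, wedged with a final push of about 16 N on the knob; I then let go, moved the arm clear and handed the job in at about 36 s, with nothing else on the bench touched.

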